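# Close a sealed battery case, clips in diagonal order

## Robot

A 7-joint arm with a two-finger parallel gripper is mounted at the origin on a cart in front of the work surface, level with it; the furniture and walls round the work are solid. World frame = base frame: x ahead of the robot, y to its left, z up, the work surface at z = 0. Lengths are in m, angles in degrees, forces in N, time in s.
With the tool pointing down it reaches from about 0.375 to 0.925 m from the base axis. Payload 3.1 kg.
Tool frame: the origin (TCP) lies at the very end of the fingers, on their centre line; the grasp point (between the pads) lies 19 mm behind it; z points along the fingers, y is the line along which they close (so a half turn about z gives the same grasp; the last joint's range is limited). The gripper opens to 85 mm and grips with 20 to 120 N. Pads are 22 mm wide; open, the fingers measure 114 mm over their backs; the gripper's body (76 mm by 85 mm) begins 54 mm behind the grasp point. The pads swing forward as they close: fully open they stand 13 mm farther back than shut.
Start: joints at [-79.515, 21.939, 2.515, 91.553, -1.026, 66.532, -2.859], TCP at [0.18, 0.625, 0.206] pointing down, gripper open.
Joint ranges: [-149.38, 149.38], [-23.57, 123.04], [-84.95, 90], [0, 143.3], [-89.99, 269.99], [3.08, 112.72], [-163.45, 163.45]. Speed limits (degrees/s): [159.86, 159.86, 180, 180, 180, 180, 180].

## Interface

Orientations are given as a 3x3 rotation matrix whose columns are the frame's x, y, z axes.
In Python, from plant import * gives the robot as it stands. The module is installed in compiled form; this text tells all that it offers.
- The arm moves only by the tool jog_arm, never from a script. Its argument "plan" is a list of rows, each a list of 3 entries, a list of its own where there are three numbers: the shift along the world's x, y, z in units of 40 mm (1.0 is 40 mm), then the turn, a rotation vector about the world's x, y, z in units of 6 degrees (1.0 is 6 degrees), then the opening, from -1 (shut) to 1 (fully open). In form: [[[dx, dy, dz], [ax, ay, az], hand], ...]. A call has 1 to 20 rows; each row shifts and turns the commanded pose from where the row before left it; what a row does not reach is not made up. A row lasts 1/12 s, in which the tool goes at most 41.7 mm and 7.16 degrees, less where a joint would pass 70% of its speed; a pose out of reach is approached as far as the arm can. A call is refused whole if a number of a shift passes 1 or a number of a turn 1, either way. A call with a gripper value outside its range is refused whole. The fingers move at their own pace and stop on an object; the grip force is fixed at half the most. Time passes only in rows, so rows that do not move let the fingers close. It gives the time, the measured TCP pose, the force, the opening and the grip force at its end, in the units of the state.
- get_obs(): the state, without advancing time (a new reading comes with each control period).
- grab_frame(name): name is "side" or "top"; returns a dict with "color" (420x560x3 uint8, red, green, blue), "range_z" (420x560 float32, m along the optical axis (not along the pixel's ray), 0 where there is no reading), "mtx" (3x3 intrinsics, pixels), "pose" (4x4, takes a point from camera to world coordinates). Camera axes: x right, y down, z forward; pixel columns grow to the right and rows downward; lengths in m; the calibration is good to about 2 mm. A picture is of the moment at which its call begins.
- job_done(): hands the job in; it is judged then, once.
The state is a dict: "time_s": time; "qpos": joint angles; "dq": joint speeds; "joint_efforts": joint torques, N m; "position": TCP position; "tcp_rot": TCP orientation; "force": force on the tool from outside, world axes, zero at the start; "moment": the same for the moment, N m; "gripper_width": finger opening in m; "grip_force": force on a finger pad.
Only numpy, scipy, OpenCV 4.12 (cv2) and the standard library are available. Lean on these libraries where they do the work, as an engineer would, in place of code of your own. Each camera call takes 0.05 s, during which the arm holds its last target. There are 200 camera calls.

## Task

Close the battery case against the sanding dust: gently set the lid on so that it sits fully home in the rim, with all four clips still open. Then press the clips down until each snaps over the rim, working across the diagonal so that the seal is drawn down evenly: any clip first, the one at the diagonally opposite corner second, then the other two. Do not push the wooden block, tape measure or cup out of place.

Things in the scene. Friction and masses are not known exactly. Their poses are not given: they have to be found in the camera images.
- battery_case: open grey plastic case with two battery packs, loose but heavy (2.2 kg). Walls 180 x 132 mm, mouth 172 (x) x 124 (y) mm, outward rim 212 (x) x 160 (y) mm, 6 mm thick, top 80 mm above the bench; the packs end 17 mm below that. Origin: centre of its underside, on the bench; x along its length, z up.
- case_mouth (a point): centre of the case's mouth, level with the top of its rim, 80 mm above the bench; axes as the case's. The lid's skirt drops in here with 1.5 mm play on each side (4 mm at the skirt's tapered foot), either way round (half a turn about z).
- case_lid: loose grey lid, about 0.4 kg with clips, right side up on the bench. Plate 206 (x) x 154 (y) mm, underside 10 mm and top 18 mm above the origin; below it a 10 mm deep tapered locating skirt. Origin: centre of the skirt's foot; seated, it lies 70 mm above the case's origin on the same axis. x along its length, z up.
- lid_handle (a point): centre of the lid's black bar handle (88 mm along x, 14 mm wide, 12 mm high, on two legs 74 mm apart), in the middle of the lid, 46 mm above the lid's origin and 28 mm above the plate's top, with open space below the bar; grip it across lid y. Axes as the lid's.
- clip_1 (a joint): angle of the clip at the lid's +x +y corner, rad: 0 shut (flat, hook under the rim), 0.8 to 1.25 at the start (standing open). Clip: black plate 40 mm wide (x), 6 mm thick, 46 mm long, hinged on the lid's top along x; hinge line 40 mm (y) from the lid's middle, 5 mm above the plate; it reaches outward, with a hooked lip 26 mm deep at its end. All four are alike.
- clip_1_pad (a point): ribbed thumb pad on the top of clip 1, 32 mm outward of its hinge line: press here. Shut, it lies 72 mm (x) and 72 mm (y) from the lid's middle, 8.5 mm above the plate's top. Its z axis is normal to the clip's face, its y axis points from hinge to outer end.
- clip_2 (a joint): angle of the clip at its -x +y corner, rad: 0 shut (flat, hook under the rim), 0.8 to 1.25 at the start (standing open). Clips fold outward and down with under 2 N to about 0.3 rad; then the hook rides over the rim and the pad needs 6 to 12 N down to snap. Unsnapped, a clip springs back above 0.4 rad; snapped, it stays at 0.
- clip_2_pad (a point): ribbed thumb pad on the top of clip 2, 32 mm outward of its hinge line: press here. Shut, it lies 72 mm (x) and 72 mm (y) from the lid's middle, 8.5 mm above the plate's top. Its z axis is normal to the clip's face, its y axis points from hinge to outer end.
- clip_3 (a joint): angle of the clip at its -x -y corner, rad: 0 shut (flat, hook under the rim), 0.8 to 1.25 at the start (standing open). Across the diagonal from clip 1.
- clip_3_pad (a point): ribbed thumb pad on the top of clip 3, 32 mm outward of its hinge line: press here. Shut, it lies 72 mm (x) and 72 mm (y) from the lid's middle, 8.5 mm above the plate's top. Its z axis is normal to the clip's face, its y axis points from hinge to outer end.
- clip_4 (a joint): angle of the clip at its +x -y corner, rad: 0 shut (flat, hook under the rim), 0.8 to 1.25 at the start (standing open). Across the diagonal from clip 2.
- clip_4_pad (a point): ribbed thumb pad on the top of clip 4, 32 mm outward of its hinge line: press here. Shut, it lies 72 mm (x) and 72 mm (y) from the lid's middle, 8.5 mm above the plate's top. Its z axis is normal to the clip's face, its y axis points from hinge to outer end.
- wood_block: pale pine block lying at the far edge of the bench, ahead of the robot, 52 x 86 x 38 mm; bystander. Origin: centre of its underside.
- tape: yellow tape measure standing at the far left of the bench, 38 x 78 x 67 mm; bystander. Origin: centre of its underside.
- cup: white plastic cup at the far right of the bench, 83 mm wide, 88 mm high; bystander. Origin: centre of its underside.

How it is judged:
By the outcome, as a careful person would: the job done as asked, in the order asked, and still so for the second after the job is handed in, with the robot touching nothing.
It also fails if it takes over 64 s, if anything falls off the work surface, if the arm or the gripper's body presses on something with over 40 N, if the wrist force passes 120 N, or if a joint passes its speed limit or range.

## Working session

There is one attempt and no reset: what is moved stays moved. The work goes in short steps, Python scripts to look and compute and a tool call to move; the robot and the scene stay as the last step left them, time stands still between calls to the robot, and variables do not carry over. Pictures are saved under pics/ and viewed, at most 10 in all, crops included, and the job is handed in when it is done.

Besides the shell and the picture viewer there is one more tool, called after "Call:" by a JSON object that holds its "api" and its "payload", one argument or row to a line. jog_arm: Moves the arm, as the interface text tells. Its arguments: {"type":"object","properties":{"plan":{"type":"array"}},"required":["plan"]}

```bash
mkdir -p pics
python3 - <<'E'
from plant import *
import cv2,numpy as np
o=get_obs();print(o['time_s'],o['position'],o['tcp_rot'],o['gripper_width'])
for n in('top','side'):
    f=grab_frame(n);cv2.imwrite(f'pics/{n}0.png',f['color'][:,:,::-1]);np.savez(f'{n}0.npz',**f);print(n,f['mtx'],f['pose'])
E
```

```text
0.0 [0.17981943 0.62356514 0.20495371] [[-9.60871287e-01  2.76994560e-01 -6.18706509e-04]
 [ 2.76995223e-01  9.60867801e-01 -2.59142583e-03]
 [-1.23315695e-04 -2.66140543e-03 -9.99996451e-01]] 0.08538699474211746
top [[509.37148068   0.         281.26882445]
 [  0.         509.37148068 202.43359569]
 [  0.           0.           1.        ]] [[ 0.02219058 -0.99170893  0.126574    0.39883337]
 [-0.99963488 -0.02396172 -0.01248734 -0.00943145]
 [ 0.01541674 -0.12625068 -0.99187857  1.44095917]
 [ 0.          0.          0.          1.        ]]
side [[446.10223634   0.         275.84291453]
 [  0.         446.10223634 209.55107538]
 [  0.           0.           1.        ]] [[ 0.92832839 -0.21207986  0.30533346  0.11793018]
 [-0.37166318 -0.51058785  0.7753493  -1.16375001]
 [-0.00853642 -0.83325997 -0.55281547  0.89252099]
 [ 0.          0.          0.          1.        ]]
```

View pics/top0.png

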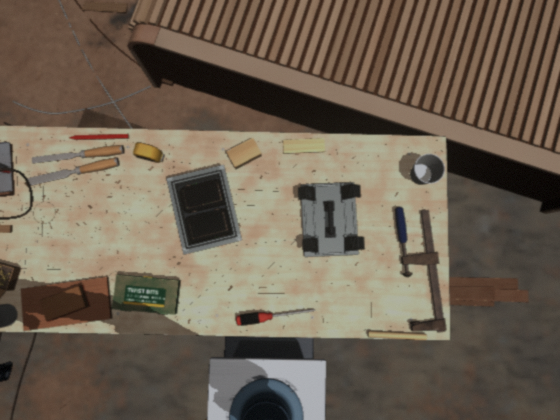

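View pics/side0.png

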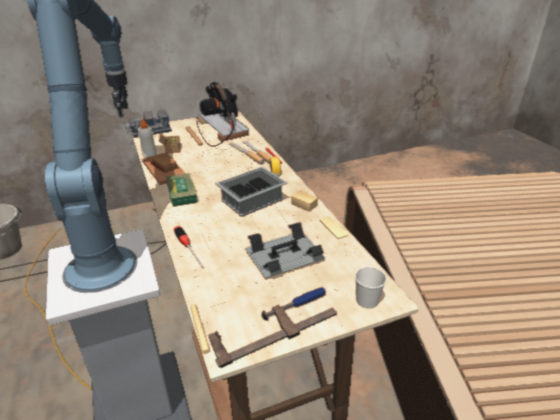

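The top view shows the case at about (203,208) px and the lid at (330,219) with its handle bar vertical in the image (along world x). The block is at (243,152), tape (148,152), cup (428,168). The side view confirms the lid is right side up with its clips open.

```bash
cat > h.py <<'E'
import cv2,numpy as np
def world(f):
    K,P=f['mtx'],f['pose'];v,u=np.mgrid[:420,:560];r=np.stack([(u-K[0,2])/K[0,0],(v-K[1,2])/K[1,1],np.ones(u.shape)],-1)@P[:3,:3].T
    return r,P[:3,3],r*f['range_z'][...,None]+P[:3,3]
def onplane(f,uv,z):
    K,P=f['mtx'],f['pose'];uv=np.atleast_2d(uv).astype(float)
    r=np.c_[(uv[:,0]-K[0,2])/K[0,0],(uv[:,1]-K[1,2])/K[1,1],np.ones(len(uv))]@P[:3,:3].T
    return P[:3,3]+r*((z-P[2,3])/r[:,2])[:,None]
def rect(f,mask,z):
    """min-area rectangle of the largest blob of mask, cast onto plane z: centre, sides mm, long-axis angle deg"""
    n,l,s,c=cv2.connectedComponentsWithStats(mask.astype(np.uint8));m=l==1+np.argmax(s[1:,4])
    v,u=np.nonzero(m);p=onplane(f,np.c_[u,v],z)[:,:2]
    (c,(w,h),a)=cv2.minAreaRect((p*1000).astype(np.float32))
    if w<h:a-=90;w,h=h,w
    return np.round(c,1),(round(w,1),round(h,1)),round((a+90)%180-90,2),m.sum()
E
cat > m.py <<'E'
from h import *
f=np.load('top0.npz');g=np.load('side0.npz')
for n,f,b in(('top',f,[(slice(150,265),slice(155,255)),(slice(165,270),slice(285,375))]),('side',g,[(slice(155,225),slice(205,300)),(slice(215,285),slice(235,335))])):
    _,_,X=world(f);Z=X[...,2]
    z0=Z[b[1]];print(n,'bench z',np.median(np.r_[z0[0],z0[-1]]))
    def w(s,lo,hi):
        m=np.zeros(Z.shape,bool);m[s]=((Z[s]>lo)&(Z[s]<hi));return m
    print('rim',rect(f,w(b[0],.073,.09),.08), np.median(Z[w(b[0],.073,.09)]))
    print('case>40',rect(f,w(b[0],.03,.1),.08))
    print('lid plate',rect(f,w(b[1],.012,.024),.018),np.median(Z[w(b[1],.012,.024)]))
    hm=w(b[1],.044,.058);hs=cv2.connectedComponentsWithStats(hm.astype(np.uint8))
    print('blobs',[(s[4],np.round(X[hs[1]==i].mean(0),3)) for i,s in enumerate(hs[2]) if i and s[4]>5])
    print('handle',rect(f,hm,.052))
    hi=w(b[1],.03,.2);hs=cv2.connectedComponentsWithStats(hi.astype(np.uint8))
    print('hi',[(s[4],np.round(X[hs[1]==i].mean(0),3),X[hs[1]==i][:,2].max().round(3)) for i,s in enumerate(hs[2]) if i and s[4]>5])
E
python3 m.py
```

```text
top bench z -0.00016997672614438297
rim (array([550.5, 181.2]), (211.8, 159.9), 15.3, np.int64(1770)) 0.08034913946090727
case>40 (array([550.5, 181.2]), (211.8, 159.9), 15.3, np.int64(4403))
lid plate (array([ 537.8, -163.2]), (207.2, 153.8), 4.24, np.int64(2781)) 0.018130204222931434
blobs [(np.int32(58), array([ 0.612, -0.213,  0.051])), (np.int32(55), array([ 0.614, -0.238,  0.053])), (np.int32(64), array([ 0.605, -0.078,  0.052])), (np.int32(39), array([ 0.605, -0.104,  0.051])), (np.int32(155), array([ 0.537, -0.163,  0.051])), (np.int32(73), array([ 0.47 , -0.227,  0.051])), (np.int32(58), array([ 0.472, -0.248,  0.051])), (np.int32(22), array([ 0.461, -0.089,  0.055])), (np.int32(29), array([ 0.462, -0.12 ,  0.05 ]))]
handle (array([ 537.9, -162.9]), (85.4, 13.7), 0.61, np.int64(155))
hi [(np.int32(225), array([ 0.604, -0.094,  0.052]), np.float64(0.071)), (np.int32(244), array([ 0.613, -0.22 ,  0.051]), np.float64(0.068)), (np.int32(166), array([ 0.538, -0.163,  0.051]), np.float64(0.061)), (np.int32(259), array([ 0.469, -0.231,  0.048]), np.float64(0.066)), (np.int32(204), 
[... 357 characters left out ...]
66), array([ 0.602, -0.103,  0.051])), (np.int32(9), array([ 0.448, -0.094,  0.055])), (np.int32(60), array([ 0.459, -0.121,  0.052])), (np.int32(117), array([ 0.534, -0.17 ,  0.05 ])), (np.int32(74), array([ 0.612, -0.24 ,  0.052])), (np.int32(96), array([ 0.469, -0.25 ,  0.051]))]
handle (array([ 533.7, -173.2]), (86.0, 22.1), 3.56, np.int64(117))
hi [(np.int32(160), array([ 0.602, -0.107,  0.048]), np.float64(0.067)), (np.int32(189), array([ 0.459, -0.119,  0.051]), np.float64(0.068)), (np.int32(156), array([ 0.534, -0.17 ,  0.047]), np.float64(0.058)), (np.int32(132), array([ 0.61 , -0.235,  0.053]), np.float64(0.066)), (np.int32(140), array([ 0.467, -0.248,  0.051]), np.float64(0.063))]
```

Call:
{"api": "jog_arm", "payload": {
  "plan": [
    [[0.4, -0.9, 0], [0, 0, 0.2], 1],
    [[0.4, -0.9, 0], [0, 0, 0.2], 1],
    [[0.4, -0.9, 0], [0, 0, 0.2], 1],
    [[0.4, -0.9, 0], [0, 0, 0.2], 1],
    [[0.4, -0.9, 0], [0, 0, 0.2], 1],
    [[0.4, -0.9, 0], [0, 0, 0.2], 1],
    [[0.4, -0.9, 0], [0, 0, 0.2], 1],
    [[0.4, -0.9, 0], [0, 0, 0.2], 1],
    [[0.4, -0.9, 0], [0, 0, 0.2], 1],
    [[0.4, -0.9, 0], [0, 0, 0.2], 1],
    [[0.4, -0.9, 0], [0, 0, 0.2], 1],
    [[0.4, -0.9, 0], [0, 0, 0.2], 1],
    [[0.4, -0.9, 0], [0, 0, 0.2], 1],
    [[0.4, -0.9, 0], [0, 0, 0.2], 1],
    [[0.4, -0.9, 0], [0, 0, 0.2], 1],
    [[0.4, -0.9, 0], [0, 0, 0.2], 1],
    [[0.4, -0.9, 0], [0, 0, 0.2], 1],
    [[0.4, -0.9, 0], [0, 0, 0], 1],
    [[0.4, -0.9, -0.2], [0, 0, 0], 1],
    [[0.4, -0.9, -0.2], [0, 0, 0], 1]
  ]
}}

```text
time_s: 1.77
position: [0.5008, -0.0971, 0.1907]
tcp_rot: [[-0.997, -0.076, 0.002], [-0.076, 0.997, 0.001], [-0.002, 0.001, -1.0]]
force: [0.8, -0.5, -0.0]
gripper_width: 0.0857
grip_force: 0.0
```

Call:
{"api": "jog_arm", "payload": {
  "plan": [
    [[0.3, -0.55, -0.6], [0, 0, 0], 1],
    [[0.3, -0.55, -0.7], [0, 0, 0], 1],
    [[0.33, -0.55, -0.7], [0, 0, 0], 1],
    [[0, 0, 0], [0, 0, 0], 1]
  ]
}}

```text
time_s: 2.1
position: [0.5331, -0.1663, 0.1032]
tcp_rot: [[-0.997, -0.07, -0.013], [-0.069, 0.998, -0.006], [0.013, -0.005, -1.0]]
force: [-2.4, 0.3, -0.2]
gripper_width: 0.0855
grip_force: 0.0
```

Run:
```python
from plant import *
from h import *
o=get_obs();print(o['time_s'],o['position'],o['tcp_rot'][:,1]);ims=[]
for n in('top','side'):
    f=grab_frame(n);np.savez(f'{n}1.npz',**f)
    P=np.linalg.inv(f['pose']);p=f['mtx']@(P[:3,:3]@o['position']+P[:3,3]);p=p[:2]/p[2];print(n,p)
    c=f['color'][:,:,::-1].copy();u,v=np.round(p).astype(int)
    c=cv2.resize(c[max(v-60,0):v+60,u-60:u+60],(480,480),interpolation=0);cv2.drawMarker(c,(int((p[0]-u+60.5)*4),int((p[1]-v+60.5)*4)),(0,0,255),0,20);ims.append(c[:,:395])
cv2.imwrite('pics/hover.png',np.hstack(ims))
```

```text
2.1 [ 0.53306057 -0.16631999  0.10319417] [-0.06952244  0.99756924 -0.00471619]
top [333.94731359 217.39805785]
side [282.98854186 229.71153286]
```

View pics/hover.png

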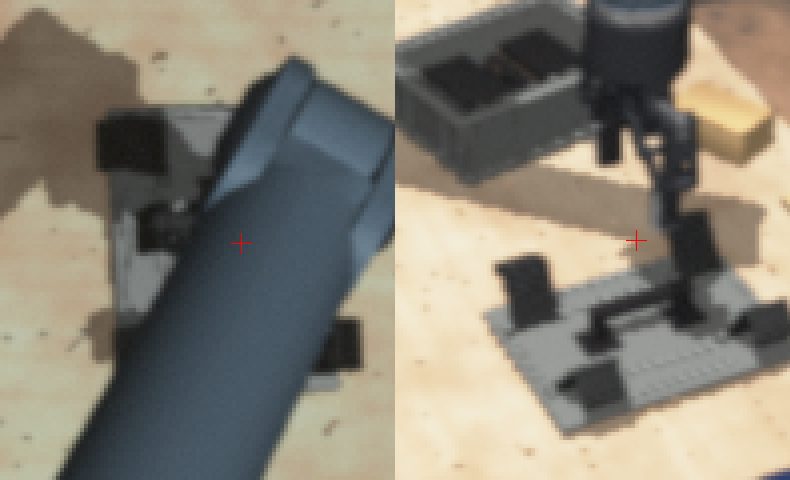

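The left (top) crop has the arm covering the lid's handle. The right (side) crop shows both open fingers above the handle, ends at about crop (608,165) and (665,230), versus the TCP marker at (637,240). I'll check this with depth.

Run:
```python
from h import *
t=np.array([.5331,-.1663,.1032])
f=np.load('side1.npz');_,_,X=world(f);d=X-t
m=(abs(d[...,0])<.09)&(abs(d[...,1])<.09)&(d[...,2]>-.02)&(d[...,2]<.13)
m[:200]&=True
for lo in np.arange(-.02,.13,.01):
    s=m&(d[...,2]>=lo)&(d[...,2]<lo+.01);q=d[s]*1000
    if len(q):
        for a,b in((-90,0),(0,90)):
            k=q[(q[:,1]>=a)&(q[:,1]<b)]
            if len(k):print(round(lo*1000),a,len(k),k.min(0).round()[:2],k.max(0).round()[:2])
g=np.load('side0.npz')
# static background check: bench far corners, both cams' depth for wooden block & cup
for n in('top0','side0'):
    f=np.load(n+'.npz');_,_,X=world(f);h=cv2.cvtColor(f['color'],cv2.COLOR_RGB2HSV)
    for nm,(x0,x1,y0,y1,z0,z1) in dict(block=(.62,.78,.02,.18,.034,.042),rim=(.4,.7,.05,.32,.074,.086),cup=(.55,.75,-.5,-.3,.08,.095)).items():
        q=X[(X[...,0]>x0)&(X[...,0]<x1)&(X[...,1]>y0)&(X[...,1]<y1)&(X[...,2]>z0)&(X[...,2]<z1)]*1000
        r=cv2.minAreaRect(q[:,:2].astype(np.float32)) if len(q) else None;print(n,nm,len(q),np.round(np.hstack([r[0],r[1],r[2]]),1) if r else '')
```

```text
30 -90 1 [ 13. -44.] [ 13. -44.]
30 0 1 [ 7. 48.] [ 7. 48.]
40 -90 13 [ -9. -53.] [  9. -41.]
40 0 20 [-17.  40.] [ 7. 54.]
50 -90 21 [ -9. -56.] [  9. -43.]
50 0 21 [-16.  41.] [ 6. 49.]
60 -90 24 [ -9. -58.] [  9. -40.]
60 0 22 [-16.  40.] [ 7. 50.]
70 -90 13 [-10. -57.] [  7. -41.]
70 0 22 [-17.  42.] [ 3. 51.]
80 -90 15 [-10. -73.] [ 10. -44.]
80 0 18 [-18.  39.] [-2. 77.]
90 -90 53 [-14. -77.] [ 15. -33.]
90 0 21 [-19.  30.] [ 1. 75.]
100 -90 52 [-16. -73.] [16. -4.]
100 0 22 [-21.   3.] [-8. 71.]
110 -90 55 [-18. -74.] [ 16. -20.]
110 0 21 [-22.   8.] [-10.  70.]
120 -90 71 [-19. -74.] [21. -7.]
120 0 17 [-21.   4.] [-11.  68.]
top0 block 469 [697.3 115.   55.8 163.9  32.3]
top0 rim 1707 [550.7 181.5 212.5 160.3  15.2]
top0 cup 124 [ 674.5 -426.8   81.3   81.8   89.9]
side0 block 197 [697.5  98.9  67.2 151.4  43.2]
side0 rim 605 [547.5 178.7 217.4 167.   14.9]
side0 cup 169 [ 672.9 -429.1   84.3   81.2   22.6]
```

Run:
```python
from plant import *
from h import *
o=get_obs();t=o['position'];print(o['time_s'],t,o['tcp_rot'][:,1])
f=grab_frame('side');np.savez('side2.npz',**f);_,_,X=world(f);d=X-t
for lo in np.arange(-.02,.06,.008):
    s=(abs(d[...,0])<.03)&(abs(d[...,1])<.09)&(d[...,2]>=lo)&(d[...,2]<lo+.008);q=d[s]*1000
    for a,b in((-90,0),(0,90)):
            k=q[(q[:,1]>=a)&(q[:,1]<b)]
            if len(k):print(round(lo*1000),a,len(k),k.min(0).round()[:2],k.max(0).round()[:2])
```

```text
2.2 [ 0.53518717 -0.16237188  0.10804805] [-7.27517838e-02  9.97349924e-01 -5.53847046e-04]
28 0 1 [-1. 45.] [-1. 45.]
36 -90 7 [ -9. -54.] [ 11. -47.]
36 0 10 [-15.  39.] [ 5. 45.]
44 -90 15 [-10. -58.] [  7. -47.]
44 0 14 [-17.  38.] [ 3. 46.]
52 -90 16 [-10. -60.] [  8. -47.]
52 0 15 [-16.  37.] [ 4. 44.]
```

Call:
{"api": "jog_arm", "payload": {
  "plan": [
    [[0, 0, 0], [0, 0, 0], -1],
    [[0, 0, 0], [0, 0, 0], -1],
    [[0, 0, 0], [0, 0, 0], -1],
    [[0, 0, 0], [0, 0, 0], -1],
    [[0, 0, 0], [0, 0, 0], -1],
    [[0, 0, 0], [0, 0, 0], -1],
    [[0, 0, 0], [0, 0, 0], -1],
    [[0, 0, 0], [0, 0, 0], -1]
  ]
}}

```text
time_s: 2.92
position: [0.5373, -0.1614, 0.1105]
tcp_rot: [[-0.997, -0.075, 0.0], [-0.075, 0.997, 0.0], [-0.0, 0.0, -1.0]]
force: [-0.5, -0.6, -0.7]
gripper_width: 0.0002
grip_force: 0.0
```

Run:
```python
from plant import *
from h import *
o=get_obs();t=o['position'];print(o['time_s'],t,o['gripper_width'])
f=grab_frame('side');np.savez('side3.npz',**f);_,_,X=world(f);d=X-t
for lo in np.arange(-.024,.06,.006):
    s=(abs(d[...,0])<.03)&(abs(d[...,1])<.06)&(d[...,2]>=lo)&(d[...,2]<lo+.006);k=d[s]*1000
    if len(k):print(round(lo*1000),len(k),k.min(0).round()[:2],k.max(0).round()[:2])
P=np.linalg.inv(f['pose']);p=f['mtx']@(P[:3,:3]@t+P[:3,3]);p=p[:2]/p[2];u,v=np.round(p).astype(int)
c=cv2.resize(f['color'][v-50:v+30,u-40:u+40,::-1],(480,480),interpolation=0);cv2.drawMarker(c,(int((p[0]-u+40.5)*6),int((p[1]-v+50.5)*6)),(0,0,255),0,20);cv2.imwrite('pics/shut.png',c)
```

```text
2.9167 [ 0.53733712 -0.16137989  0.11048865] 0.00016860469328359927
24 7 [-13.  -9.] [8. 5.]
30 12 [-14. -15.] [3. 5.]
36 16 [-14. -16.] [5. 7.]
42 14 [-14. -15.] [5. 8.]
48 13 [-15. -17.] [ 5. -0.]
54 15 [-14. -17.] [4. 6.]
```

View pics/shut.png

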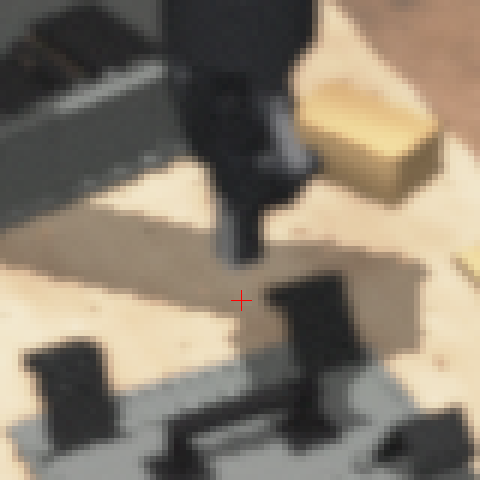

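Side view (shut): the fingertip end is at crop (240,265) against the TCP marker at (241,300). Depth also puts the tips about 22 mm higher than the reported TCP. I'll descend open only partway and compare the fingers directly with the bar in the image.

Call:
{"api": "jog_arm", "payload": {
  "plan": [
    [[0, 0, 0], [0, 0, 0], 1],
    [[0, 0, 0], [0, 0, 0], 1],
    [[0, 0, 0], [0, 0, 0], 1],
    [[0, -0.04, 0], [0, 0, 0], 1],
    [[0, 0, -0.4], [0, 0, 0], 1],
    [[0, 0, -0.5], [0, 0, 0], 1],
    [[0, 0, -0.5], [0, 0, 0], 1],
    [[0, 0, -0.4], [0, 0, 0], 1],
    [[0, 0, -0.2], [0, 0, 0], 1],
    [[0, 0, 0], [0, 0, 0], 1],
    [[0, 0, 0], [0, 0, 0], 1]
  ]
}}

```text
time_s: 3.88
position: [0.5373, -0.1633, 0.0304]
tcp_rot: [[-0.997, -0.075, -0.0], [-0.075, 0.997, -0.0], [0.0, -0.0, -1.0]]
force: [-1.0, -0.3, 1.0]
gripper_width: 0.0855
grip_force: 0.0
```

```bash
cat > look.py <<'E'
import sys
from plant import *
from h import *
# usage: look.py camera name half-size dz : crop about TCP
n,name,hs=sys.argv[1],sys.argv[2],int(sys.argv[3])
o=get_obs();t=o['position'];print(o['time_s'],t,o['gripper_width'],o['force'])
f=grab_frame(n);np.savez(name+'.npz',**f)
P=np.linalg.inv(f['pose']);p=f['mtx']@(P[:3,:3]@t+P[:3,3]);p=p[:2]/p[2];u,v=np.round(p).astype(int);k=480/(2*hs);print(p)
c=cv2.resize(f['color'][v-hs:v+hs,u-hs:u+hs,::-1],(480,480),interpolation=0);cv2.drawMarker(c,(int((p[0]-u+hs+.5)*k),int((p[1]-v+hs+.5)*k)),(0,0,255),0,16);cv2.imwrite(f'pics/{name}.png',c)
_,_,X=world(f);d=X-t
for lo in np.arange(-.024,.06,.006):
    for a,b in((-.09,0),(0,.09)):
        s=(abs(d[...,0])<.02)&(d[...,1]>a)&(d[...,1]<b)&(abs(d[...,1])>.015)&(d[...,2]>=lo)&(d[...,2]<lo+.006);q=d[s]*1000
        if len(q):print(round(lo*1000),len(q),q.min(0).round()[:2],q.max(0).round()[:2])
E
python3 look.py side low 35
```

```text
3.8833 [ 0.53728586 -0.16331558  0.03038779] 0.08552003020007357 [-0.99390672 -0.27857311  1.01587727]
[283.86911341 247.8920011 ]
-24 4 [-10. -78.] [ 15. -75.]
-18 114 [-20. -82.] [ 20. -16.]
-18 44 [-20.  17.] [20. 75.]
-12 79 [-20. -81.] [ 18. -15.]
-12 37 [-17.  37.] [19. 70.]
30 1 [-4. 46.] [-4. 46.]
36 3 [ -6. -53.] [  4. -48.]
36 7 [-15.  41.] [ 6. 47.]
42 7 [-10. -55.] [  7. -46.]
42 10 [-16.  38.] [ 4. 45.]
48 11 [-11. -58.] [  9. -49.]
48 10 [-17.  39.] [ 4. 47.]
54 15 [-10. -59.] [ 10. -46.]
54 12 [-17.  38.] [ 4. 51.]
```

View pics/low.png

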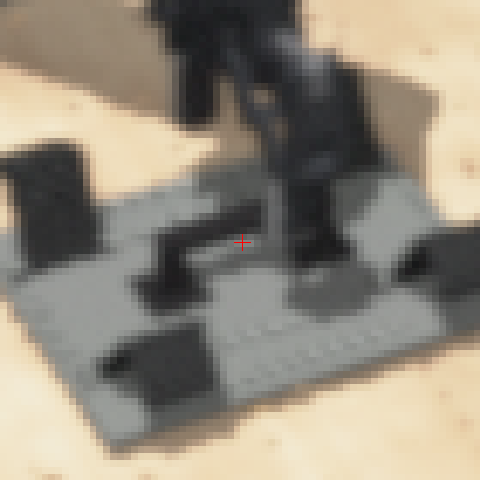

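The side crop shows the finger ends, at (195,125) and about (272,235), still above the bar at (210,235). The tips really sit about 20 mm above the reported TCP, so I'll go about 20 mm lower, watching the force.

Call:
{"api": "jog_arm", "payload": {
  "plan": [
    [[0, 0, -0.2], [0, 0, 0], 1],
    [[0, 0, -0.15], [0, 0, 0], 1],
    [[0, 0, -0.15], [0, 0, 0], 1],
    [[0, 0, 0], [0, 0, 0], 1]
  ]
}}

```text
time_s: 4.27
position: [0.5363, -0.1625, 0.0092]
tcp_rot: [[-0.997, -0.075, -0.002], [-0.075, 0.997, 0.001], [0.002, 0.001, -1.0]]
force: [-0.0, 1.0, 0.6]
gripper_width: 0.0855
grip_force: 0.0
```

```bash
python3 look.py side low2 35
```

```text
4.2667 [ 0.53630181 -0.16253212  0.00916586] 0.08545515289078927 [-0.01428462  1.00303548  0.56518394]
[283.47178148 253.16478926]
-18 8 [-12. -88.] [ 16. -68.]
-12 57 [-20. -90.] [ 20. -68.]
-6 1 [-18. -85.] [-18. -85.]
-6 1 [ 3. 89.] [ 3. 89.]
0 26 [-19. -81.] [ 20. -15.]
0 6 [-17.  49.] [14. 75.]
6 159 [-20. -84.] [ 19. -15.]
6 69 [-19.  16.] [20. 71.]
12 15 [-17. -77.] [ 16. -22.]
12 3 [-15.  36.] [10. 62.]
36 3 [ -2. -50.] [ 11. -48.]
36 4 [-12.  41.] [ 3. 45.]
42 7 [ -8. -55.] [  5. -48.]
42 14 [-17.  38.] [ 3. 46.]
48 11 [-10. -59.] [  7. -50.]
48 10 [-16.  39.] [ 2. 47.]
54 13 [ -9. -60.] [  7. -48.]
54 12 [-18.  38.] [ 4. 48.]
```

View pics/low2.png

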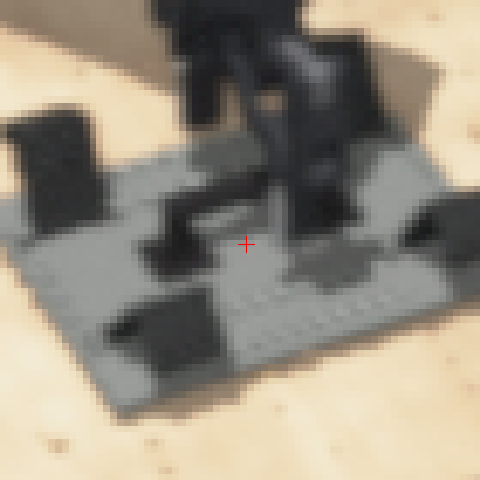

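The finger ends, at (200,125) and (275,230), are now level with the bar and the force is near zero. I'll go 7 mm lower so the pads take the bar fully, then close.

Call:
{"api": "jog_arm", "payload": {
  "plan": [
    [[0, 0, -0.1], [0, 0, 0], 1],
    [[0, 0, -0.08], [0, 0, 0], 1],
    [[0, 0, 0], [0, 0, 0], -1],
    [[0, 0, 0], [0, 0, 0], -1],
    [[0, 0, 0], [0, 0, 0], -1],
    [[0, 0, 0], [0, 0, 0], -1],
    [[0, 0, 0], [0, 0, 0], -1],
    [[0, 0, 0], [0, 0, 0], -1],
    [[0, 0, 0], [0, 0, 0], -1],
    [[0, 0, 0], [0, 0, 0], -1],
    [[0, 0, 0], [0, 0, 0], -1],
    [[0, 0, 0], [0, 0, 0], -1]
  ]
}}

```text
time_s: 5.32
position: [0.5377, -0.1636, 0.0036]
tcp_rot: [[-0.997, -0.075, 0.001], [-0.075, 0.997, -0.0], [-0.001, -0.001, -1.0]]
force: [-0.2, -0.9, 3.3]
gripper_width: 0.0129
grip_force: 58.7
```

Call:
{"api": "jog_arm", "payload": {
  "plan": [
    [[0, 0, 0.1], [0, 0, 0], -1],
    [[0, 0, 0.2], [0, 0, 0], -1],
    [[0, 0, 0.4], [0, 0, 0], -1],
    [[0, 0, 0.5], [0, 0, 0], -1],
    [[0, 0, 0.6], [0, 0, 0], -1],
    [[0, 0.2, 0.6], [0, 0, 0], -1],
    [[0, 0.4, 0.5], [0, 0, 0.1], -1],
    [[0, 0.6, 0.3], [0, 0, 0.15], -1],
    [[0.04, 0.7, 0], [0, 0, 0.2], -1],
    [[0.04, 0.7, 0], [0, 0, 0.2], -1],
    [[0.04, 0.7, 0], [0, 0, 0.2], -1],
    [[0.04, 0.7, 0], [0, 0, 0.2], -1],
    [[0.04, 0.7, 0], [0, 0, 0.2], -1],
    [[0.04, 0.7, 0], [0, 0, 0.2], -1],
    [[0.04, 0.7, 0], [0, 0, 0.2], -1],
    [[0.04, 0.7, 0], [0, 0, 0.2], -1],
    [[0, 0.7, 0], [0, 0, 0.18], -1],
    [[0, 0.6, 0], [0, 0, 0], -1],
    [[0, 0.35, 0], [0, 0, 0], -1],
    [[0, 0.16, 0], [0, 0, 0], -1]
  ]
}}

```text
time_s: 6.98
position: [0.5484, 0.1851, 0.1303]
tcp_rot: [[-0.957, -0.289, -0.002], [-0.289, 0.957, 0.001], [0.002, 0.001, -1.0]]
force: [-0.0, 0.8, -4.1]
gripper_width: 0.0123
grip_force: 58.8
```

Call:
{"api": "jog_arm", "payload": {
  "plan": [
    [[0, 0, 0], [0, 0, 0], -1],
    [[0, 0, 0], [0, 0, 0], -1]
  ]
}}

```text
time_s: 7.15
position: [0.5497, 0.1794, 0.1308]
tcp_rot: [[-0.959, -0.283, -0.001], [-0.283, 0.959, -0.002], [0.002, -0.002, -1.0]]
force: [1.0, -1.2, -5.2]
gripper_width: 0.0129
grip_force: 58.8
```

Run:
```python
from plant import *
from h import *
o=get_obs();t=o['position'];R=o['tcp_rot'];print(o['time_s'],t,np.degrees(np.arctan2(R[1,1],R[0,1])),o['gripper_width'],o['force'])
ims=[]
for n in('top','side'):
    f=grab_frame(n);np.savez(n+'4.npz',**f);_,_,X=world(f)
    q=(abs(X[...,0]-.55)<.14)&(abs(X[...,1]-.18)<.14);Z=X[...,2]
    print(n,np.histogram(Z[q],bins=np.arange(0.05,.25,.01)))
    P=np.linalg.inv(f['pose']);p=f['mtx']@(P[:3,:3]@t+P[:3,3]);u,v=np.round(p[:2]/p[2]).astype(int)
    ims.append(cv2.resize(f['color'][v-60:v+60,u-50:u+50,::-1],(400,480),interpolation=0))
cv2.imwrite('pics/over.png',np.hstack(ims))
```

```text
7.15 [0.54970529 0.17936821 0.13080301] 106.43505051110374 0.012894963241459046 [ 1.00988251 -1.23200526 -5.15002353]
top (array([   0,    0,  104,  111,    0,    0,    0,    0,   26, 1478,  213,
        102,  219,  241,   41,    2,   17,   10,   10]), array([0.05, 0.06, 0.07, 0.08, 0.09, 0.1 , 0.11, 0.12, 0.13, 0.14, 0.15,
       0.16, 0.17, 0.18, 0.19, 0.2 , 0.21, 0.22, 0.23, 0.24]))
side (array([252, 350, 321, 133,   0,   0,   0,   0,  36, 799, 120, 112, 193,
       150,  46,  43,  39,  61,  54]), array([0.05, 0.06, 0.07, 0.08, 0.09, 0.1 , 0.11, 0.12, 0.13, 0.14, 0.15,
       0.16, 0.17, 0.18, 0.19, 0.2 , 0.21, 0.22, 0.23, 0.24]))
```

View pics/over.png

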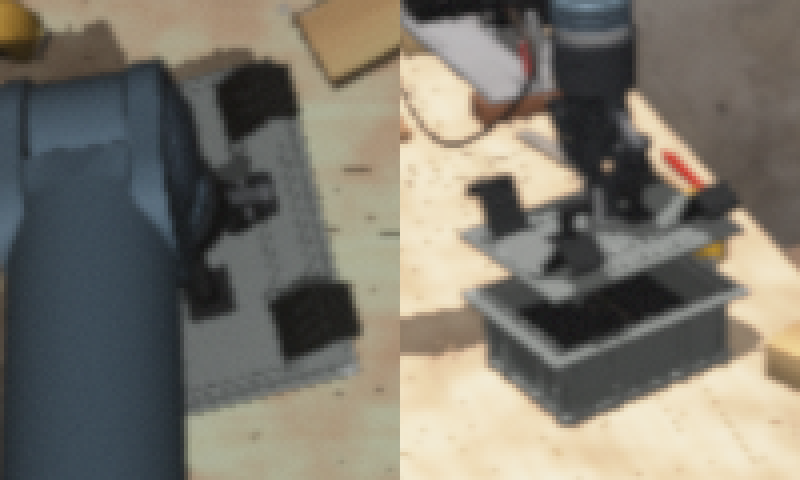

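The top crop shows the lid's right edge from (300,100) to (355,370) and bottom edge clear, the rest hidden by the arm. The side crop shows the lid level above the case with a near-matching outline. Next I'll fit the visible edges.

```bash
cat > edge.py <<'E'
from h import *
def fitline(p):
    """robust line: direction angle (mod 180 to -90..90) and a point"""
    p=p.astype(np.float32)
    for th in(6,3,2):
        vx,vy,x,y=cv2.fitLine(p,cv2.DIST_HUBER,0,.01,.01).ravel();r=abs((p[:,0]-x)*vy-(p[:,1]-y)*vx)
        if (r<th).sum()>5:p=p[r<th]
    return np.degrees(np.arctan2(vy,vx)),np.array([x,y]),len(p),r.max()
def edges(f,lo,hi,zt,box,which):
    _,_,X=world(f);Z=X[...,2];x0,x1,y0,y1=box
    m=(Z>lo)&(Z<hi)&(X[...,0]>x0)&(X[...,0]<x1)&(X[...,1]>y0)&(X[...,1]<y1)
    v,u=np.nonzero(m);p=onplane(f,np.c_[u,v],zt)[:,:2]*1000
    a=np.radians(15.3);e=np.array([np.cos(a),np.sin(a)]);n=np.array([-np.sin(a),np.cos(a)])
    s,t=p@e,p@n;out={}
    for w in which:
        # extreme point of the mask in 4 mm bins along each side
        k,val,sg=(s,t,1) if w[1]=='y' else (t,s,1)
        sg=1 if w[0]=='+' else -1
        b=np.floor(k/4).astype(int);q=np.array([p[b==i][np.argmax(sg*val[b==i])] for i in np.unique(b)])
        out[w]=fitline(q)
    return out
E
python3 - <<'E'
from edge import *
t=np.array([.5497,.1794]);zt=.1308-.0036+.018
c=np.array([550.5,181.2]);a=np.radians(15.3);e=np.array([np.cos(a),np.sin(a)]);n=np.array([-np.sin(a),np.cos(a)])
for nm,w,lo,hi,z in(('top4',('-y','-x'),.135,.155,zt),('top0',('-y','-x','+x','+y'),.073,.088,.08),('side4',('-y','-x'),.137,.153,zt),('side4',('-y','-x'),.074,.086,.08),('side0',('-y','-x'),.074,.086,.08)):
    for k,(ang,p,N,r) in edges(np.load(nm+'.npz'),lo,hi,z,(.4,.7,.03,.33),w).items():
        # offset of edge from nominal case centre along e or n, with p shifted to foot under centre
        d=np.array([np.cos(np.radians(ang)),np.sin(np.radians(ang))]);m=n if k[1]=='y' else e
        tt=((c-p)@ (e if k[1]=='y' else n))/(d@(e if k[1]=='y' else n));f=p+d*tt
        print(nm,z.__round__(4),k,'angle',round((ang+45)%90-45,2),'offset',round((f-c)@m,1),N,round(r,1))
E
```

```text
top4 0.1452 -y angle 16.27 offset -76.5 33 1.5
top4 0.1452 -x angle 16.14 offset -103.7 28 1.4
top0 0.08 -y angle 15.31 offset -78.9 51 1.5
top0 0.08 -x angle 15.47 offset -105.1 40 1.7
top0 0.08 +x angle 15.14 offset 104.8 39 1.5
top0 0.08 +y angle 15.21 offset 78.7 53 1.3
side4 0.1452 -y angle 16.7 offset -86.2 27 3.0
side4 0.1452 -x angle 16.0 offset -109.6 22 2.7
side4 0.08 -y angle 15.77 offset -84.9 20 2.2
side4 0.08 -x angle 14.9 offset -108.2 20 2.9
side0 0.08 -y angle 15.8 offset -85.0 24 2.3
side0 0.08 -x angle 14.13 offset -108.8 21 3.4
```

Run:
```python
from h import *
for n in('top4','side4'):
    f=np.load(n+'.npz');_,_,X=world(f);Z=X[...,2]
    for lo,hi in((.132,.156),(.072,.088)):
        q=X[(abs(X[...,0]-.55)<.14)&(abs(X[...,1]-.18)<.14)&(Z>lo)&(Z<hi)]
        A=np.c_[q[:,:2]-[.55,.18],np.ones(len(q))];k=np.ones(len(q),bool)
        for _ in range(4):
            s=np.linalg.lstsq(A[k],q[k,2],rcond=None)[0];k=abs(A@s-q[:,2])<.003
        print(n,np.round(s*1000,2),k.sum())
```

```text
top4 [ -5.     4.89 145.84] 1183
top4 [ -2.61 -17.99  78.85] 164
side4 [ -2.27   0.43 145.16] 665
side4 [-1.6  -4.41 78.76] 362
```

Call:
{"api": "jog_arm", "payload": {
  "plan": [
    [[0.015, -0.006, 0], [0, 0, -0.15], -1],
    [[0, 0, -0.2], [0, 0, 0], -1],
    [[0, 0, -0.3], [0, 0, 0], -1],
    [[0, 0, -0.3], [0, 0, 0], -1],
    [[0, 0, -0.2], [0, 0, 0], -1],
    [[0, 0, 0], [0, 0, 0], -1],
    [[0, 0, 0], [0, 0, 0], -1],
    [[0, 0, -0.05], [0, 0, 0], -1],
    [[0, 0, -0.05], [0, 0, 0], -1],
    [[0, 0, -0.05], [0, 0, 0], -1],
    [[0, 0, -0.05], [0, 0, 0], -1],
    [[0, 0, 0], [0, 0, 0], -1]
  ]
}}

```text
time_s: 8.25
position: [0.5505, 0.1811, 0.0829]
tcp_rot: [[-0.963, -0.269, -0.0], [-0.269, 0.963, -0.0], [0.0, 0.0, -1.0]]
force: [1.0, -0.0, -4.4]
gripper_width: 0.013
grip_force: 58.8
```

Call:
{"api": "jog_arm", "payload": {
  "plan": [
    [[0, 0, -0.03], [0, 0, 0], -1],
    [[0, 0, -0.03], [0, 0, 0], -1],
    [[0, 0, -0.03], [0, 0, 0], -1],
    [[0, 0, -0.03], [0, 0, 0], -1],
    [[0, 0, 0], [0, 0, 0], -1]
  ]
}}

```text
time_s: 8.67
position: [0.5505, 0.181, 0.0781]
tcp_rot: [[-0.963, -0.269, -0.001], [-0.269, 0.963, -0.0], [0.001, -0.0, -1.0]]
force: [0.2, -0.9, -5.9]
gripper_width: 0.0127
grip_force: 58.8
```

Entering freely, with no contact load. I'll continue to home.

Call:
{"api": "jog_arm", "payload": {
  "plan": [
    [[0, 0, -0.025], [0, 0, 0], -1],
    [[0, 0, -0.025], [0, 0, 0], -1],
    [[0, 0, -0.025], [0, 0, 0], -1],
    [[0, 0, -0.025], [0, 0, 0], -1],
    [[0, 0, 0], [0, 0, 0], -1],
    [[0, 0, 0], [0, 0, 0], -1]
  ]
}}

```text
time_s: 9.17
position: [0.5506, 0.1811, 0.0742]
tcp_rot: [[-0.963, -0.269, -0.0], [-0.269, 0.963, -0.0], [0.0, -0.0, -1.0]]
force: [-0.6, 0.4, -3.9]
gripper_width: 0.0126
grip_force: 58.8
```

Call:
{"api": "jog_arm", "payload": {
  "plan": [
    [[0, 0, -0.015], [0, 0, 0], -1],
    [[0, 0, -0.015], [0, 0, 0], -1],
    [[0, 0, 0], [0, 0, 0], -1],
    [[0, 0, 0], [0, 0, 0], -1]
  ]
}}

```text
time_s: 9.5
position: [0.5509, 0.1812, 0.0737]
tcp_rot: [[-0.963, -0.269, 0.0], [-0.269, 0.963, 0.0], [-0.0, 0.0, -1.0]]
force: [-1.6, -0.3, -0.8]
gripper_width: 0.0128
grip_force: 59.3
```

Call:
{"api": "jog_arm", "payload": {
  "plan": [
    [[0, 0, 0], [0, 0, 0], 0.2],
    [[0, 0, 0], [0, 0, 0], 0.2],
    [[0, 0, 0], [0, 0, 0], 0.2],
    [[0, 0, 0], [0, 0, 0], 0.2],
    [[0, 0, 0], [0, 0, 0], 0.2],
    [[0, 0, 0], [0, 0, 0], 0.2],
    [[0, 0, 0.3], [0, 0, 0], 0.2],
    [[0, 0, 0.5], [0, 0, 0], 0.2],
    [[0, 0, 0.6], [0, 0, 0], 0.2],
    [[0, 0, 0.5], [0, 0, 0], -1],
    [[0, 0, 0.4], [0, 0, 0], -1],
    [[0, 0, 0.2], [0, 0, 0], -1],
    [[0, 0, 0], [0, 0, 0], -1],
    [[0, 0, 0], [0, 0, 0], -1]
  ]
}}

```text
time_s: 10.67
position: [0.5507, 0.1812, 0.1735]
tcp_rot: [[-0.963, -0.269, 0.0], [-0.269, 0.963, 0.001], [-0.001, 0.0, -1.0]]
force: [0.2, 0.2, -0.2]
gripper_width: 0.0001
grip_force: 0.0
```

```bash
cat > seat.py <<'E'
import sys
from plant import *
from edge import *
o=get_obs();print(o['time_s'],o['position'],o['gripper_width'],o['force'])
for n in('top','side'):
    f=grab_frame(n);np.savez(n+sys.argv[1]+'.npz',**f);_,_,X=world(f);Z=X[...,2]
    a=np.radians(15.3);d=X[...,:2]-[.5506,.1812];s=d@[np.cos(a),np.sin(a)];t=d@[-np.sin(a),np.cos(a)]
    q=X[(abs(s)<.1)&(abs(t)<.075)&(Z>.076)&(Z<.1)];A=np.c_[q[:,:2]-[.55,.18],np.ones(len(q))];k=np.ones(len(q),bool)
    for _ in range(5):
        c=np.linalg.lstsq(A[k],q[k,2],rcond=None)[0];k=abs(A@c-q[:,2])<.003
    print(n,'plane',np.round(c*1000,1),k.sum())
    for i,(sx,sy) in enumerate(((1,1),(-1,1),(-1,-1),(1,-1))):
        m=(sx*s>.05)&(sx*s<.096)&(sy*t>.03)&(sy*t<.1)&(Z>.094)&(Z<.16)
        p=np.c_[s[m],t[m],Z[m]]*1000
        if len(p)>5:
            hi=p[p[:,2]>p[:,2].max()-6];print(' clip',i+1,len(p),'top z',p[:,2].max().round(),'|t| of top',np.median(abs(hi[:,1])).round(),'t range',abs(p[:,1]).min().round(),abs(p[:,1]).max().round())
E
python3 seat.py 5
python3 - <<'E'
import sys;sys.path.insert(0,'.')
import numpy as np,cv2
a=np.load('top5.npz')['color'][130:270,140:300,::-1];b=np.load('side5.npz')['color'][110:250,190:350,::-1]
cv2.imwrite('pics/seat.png',np.hstack([cv2.resize(i,(400,350),interpolation=0) for i in(a,b)]))
E
```

```text
10.6667 [0.55074112 0.18123019 0.17347612] 7.102354226835441e-05 [ 0.21982147  0.16147517 -0.18439158]
top plane [ 0.6 -1.1 88.8] 1175
 clip 3 301 top z 135.0 |t| of top 67.0 t range 35.0 88.0
 clip 4 277 top z 139.0 |t| of top 64.0 t range 31.0 85.0
side plane [-2.5  6.  87.8] 634
 clip 1 125 top z 134.0 |t| of top 62.0 t range 33.0 87.0
 clip 2 153 top z 139.0 |t| of top 55.0 t range 32.0 80.0
 clip 3 109 top z 136.0 |t| of top 75.0 t range 43.0 93.0
 clip 4 96 top z 137.0 |t| of top 68.0 t range 41.0 92.0
```

View pics/seat.png

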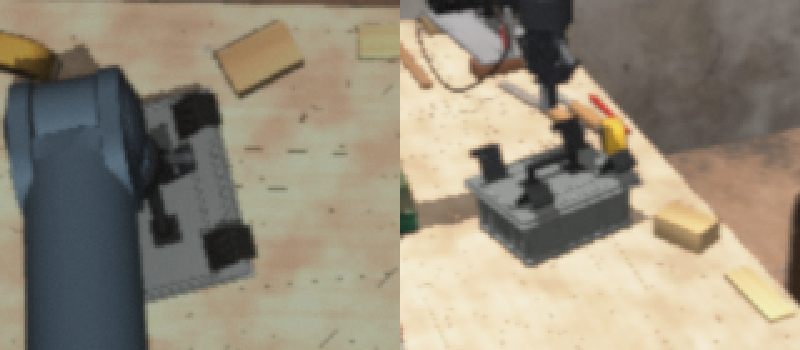

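The views show the lid seated flat: the plate plane is at 88 mm in both, level, with all four clips standing at crop (485,160), (570,130), (535,190) and (617,165). I'll start with clip 1: come in on its inner side, then sweep outward.

Call:
{"api": "jog_arm", "payload": {
  "plan": [
    [[0.5, 0.3, 0], [0, 0, 0], -1],
    [[0.6, 0.4, 0], [0, 0, 0], -1],
    [[0.48, 0.35, 0], [0, 0, 0], -1],
    [[0, 0, -0.4], [0, 0, 0], -1],
    [[0, 0, -0.6], [0, 0, 0], -1],
    [[0, 0, -0.6], [0, 0, 0], -1],
    [[0, 0, -0.4], [0, 0, 0], -1],
    [[0, 0, 0], [0, 0, 0], -1],
    [[-0.046, 0.17, 0], [0, 0, 0], -1],
    [[-0.046, 0.17, 0], [0, 0, 0], -1],
    [[-0.046, 0.17, 0], [0, 0, 0], -1],
    [[-0.045, 0.165, -0.045], [0, 0, 0], -1],
    [[-0.045, 0.165, -0.045], [0, 0, 0], -1],
    [[-0.045, 0.165, -0.045], [0, 0, 0], -1],
    [[-0.045, 0.165, -0.045], [0, 0, 0], -1],
    [[0, 0, 0], [0, 0, 0], -1],
    [[0, 0, 0], [0, 0, 0], -1]
  ]
}}

```text
time_s: 12.18
position: [0.6005, 0.2712, 0.0857]
tcp_rot: [[-0.963, -0.27, -0.001], [-0.27, 0.963, 0.0], [0.0, 0.001, -1.0]]
force: [-0.5, -0.4, 0.2]
gripper_width: 0.0002
grip_force: 0.0
```

```bash
python3 seat.py 6
```

```text
12.1833 [0.60054407 0.27123465 0.08573499] 0.00021758140932355688 [-0.50850238 -0.41175204  0.22594558]
top plane [ 4.9 -1.2 89. ] 2097
 clip 1 139 top z 159.0 |t| of top 52.0 t range 33.0 90.0
 clip 2 296 top z 142.0 |t| of top 59.0 t range 31.0 83.0
 clip 3 298 top z 133.0 |t| of top 68.0 t range 36.0 88.0
 clip 4 275 top z 141.0 |t| of top 64.0 t range 32.0 85.0
side plane [ 0.3  4.1 87.8] 623
 clip 1 158 top z 160.0 |t| of top 71.0 t range 31.0 96.0
 clip 2 152 top z 140.0 |t| of top 54.0 t range 30.0 81.0
 clip 3 108 top z 132.0 |t| of top 74.0 t range 43.0 94.0
 clip 4 96 top z 134.0 |t| of top 68.0 t range 43.0 90.0
```

Call:
{"api": "jog_arm", "payload": {
  "plan": [
    [[0, 0, -0.08], [0, 0, 0], -1],
    [[0, 0, -0.07], [0, 0, 0], -1],
    [[0, 0, -0.05], [0, 0, 0], -1],
    [[0, 0, -0.05], [0, 0, 0], -1],
    [[0, 0, 0], [0, 0, 0], -1]
  ]
}}

```text
time_s: 12.7
position: [0.6016, 0.2706, 0.0769]
tcp_rot: [[-0.963, -0.269, 0.0], [-0.269, 0.963, 0.001], [-0.001, 0.001, -1.0]]
force: [-1.1, 1.5, 3.8]
gripper_width: 0.0002
grip_force: 2.1
```

Call:
{"api": "jog_arm", "payload": {
  "plan": [
    [[0, 0, -0.04], [0, 0, 0], -1],
    [[0, 0, -0.04], [0, 0, 0], -1],
    [[0, 0, -0.04], [0, 0, 0], -1],
    [[0, 0, 0], [0, 0, 0], -1]
  ]
}}

```text
time_s: 13.03
position: [0.6013, 0.2709, 0.0716]
tcp_rot: [[-0.963, -0.269, 0.0], [-0.269, 0.963, 0.002], [-0.001, 0.001, -1.0]]
force: [-0.4, 1.8, 2.6]
gripper_width: 0.0002
grip_force: 1.7
```

Call:
{"api": "jog_arm", "payload": {
  "plan": [
    [[0, 0, -0.04], [0, 0, 0], -1],
    [[0, 0, -0.04], [0, 0, 0], -1],
    [[0, 0, -0.04], [0, 0, 0], -1],
    [[0, 0, 0], [0, 0, 0], -1]
  ]
}}

```text
time_s: 13.37
position: [0.6015, 0.2711, 0.0711]
tcp_rot: [[-0.963, -0.269, -0.001], [-0.269, 0.963, 0.003], [0.0, 0.004, -1.0]]
force: [-8.5, -0.7, 22.8]
gripper_width: 0.0001
grip_force: 10.9
```

Call:
{"api": "jog_arm", "payload": {
  "plan": [
    [[0, 0, 0.4], [0, 0, 0], -1],
    [[0, 0, 0.7], [0, 0, 0], -1],
    [[0, 0, 0.8], [0, 0, 0], -1],
    [[0, 0, 0.8], [0, 0, 0], -1],
    [[-0.57, -0.655, 0], [0, 0, 0], -1],
    [[-0.57, -0.655, 0], [0, 0, 0], -1],
    [[-0.57, -0.655, 0], [0, 0, 0], -1],
    [[-0.57, -0.655, 0], [0, 0, 0], -1],
    [[-0.57, -0.655, 0], [0, 0, 0], -1],
    [[0, 0, 0], [0, 0, 0], -1]
  ]
}}

```text
time_s: 14.2
position: [0.4807, 0.1306, 0.1716]
tcp_rot: [[-0.965, -0.261, -0.01], [-0.261, 0.965, -0.003], [0.01, -0.001, -1.0]]
force: [-1.0, -1.7, -0.4]
gripper_width: 0.0003
grip_force: 0.0
```

```bash
python3 seat.py 7
```

```text
14.2 [0.48068766 0.13055704 0.1716306 ] 0.00026637961677469107 [-0.99300441 -1.67283302 -0.40792869]
top plane [-19.4  25.4  90.3] 868
 clip 1 240 top z 106.0 |t| of top 66.0 t range 38.0 90.0
 clip 3 104 top z 133.0 |t| of top 69.0 t range 36.0 89.0
 clip 4 275 top z 137.0 |t| of top 64.0 t range 35.0 86.0
side plane [-0.2  1.1 87.8] 633
 clip 1 52 top z 101.0 |t| of top 62.0 t range 33.0 86.0
 clip 2 152 top z 140.0 |t| of top 53.0 t range 32.0 79.0
 clip 3 110 top z 132.0 |t| of top 72.0 t range 42.0 93.0
 clip 4 98 top z 137.0 |t| of top 69.0 t range 42.0 92.0
```

```bash
cat > ang.py <<'E'
import sys
from edge import *
for n in('top','side'):
    f=np.load(n+sys.argv[1]+'.npz');_,_,X=world(f);Z=X[...,2]*1000
    a=np.radians(15.3);d=(X[...,:2]-[.5505,.1812])*1000;s=d@[np.cos(a),np.sin(a)];t=d@[-np.sin(a),np.cos(a)]
    dark=f['color'].max(-1)<75
    for i,(sx,sy) in enumerate(((1,1),(-1,1),(-1,-1),(1,-1))):
        m=(sx*s>55)&(sx*s<90)&(sy*t>35)&(sy*t<95)&(Z>90)&(Z<150)&dark
        b=[(int(k),int(np.median(Z[m&(sy*t>k)&(sy*t<=k+10)]))) for k in range(35,95,10) if (m&(sy*t>k)&(sy*t<=k+10)).sum()>3]
        print(n,i+1,m.sum(),b)
E
python3 ang.py 7
```

```text
top 1 254 [(35, 96), (45, 96), (55, 96), (65, 96), (75, 97), (85, 96)]
top 2 0 []
top 3 80 [(35, 100), (45, 111), (55, 124), (65, 129), (75, 119), (85, 116)]
top 4 236 [(35, 101), (45, 117), (55, 130), (65, 129), (75, 123)]
side 1 32 [(45, 95), (55, 94), (65, 96)]
side 2 103 [(35, 102), (45, 122), (55, 129)]
side 3 89 [(45, 95), (65, 128), (75, 120), (85, 114)]
side 4 55 [(35, 95), (45, 100), (65, 127), (75, 122), (85, 119)]
```

Call:
{"api": "jog_arm", "payload": {
  "plan": [
    [[0, 0, 0], [0, 0, 0], -1],
    [[0, 0, -0.4], [0, 0, 0], -1],
    [[0, 0, -0.6], [0, 0, 0], -1],
    [[0, 0, -0.6], [0, 0, 0], -1],
    [[0, 0, -0.5], [0, 0, 0], -1],
    [[0, 0, 0], [0, 0, 0], -1],
    [[0.046, -0.17, 0], [0, 0, 0], -1],
    [[0.046, -0.17, 0], [0, 0, 0], -1],
    [[0.046, -0.17, 0], [0, 0, 0], -1],
    [[0.045, -0.165, -0.045], [0, 0, 0], -1],
    [[0.045, -0.165, -0.045], [0, 0, 0], -1],
    [[0.045, -0.165, -0.045], [0, 0, 0], -1],
    [[0.045, -0.165, -0.045], [0, 0, 0], -1],
    [[0, 0, 0], [0, 0, 0], -1],
    [[0, 0, -0.08], [0, 0, 0], -1],
    [[0, 0, -0.07], [0, 0, 0], -1],
    [[0, 0, -0.05], [0, 0, 0], -1],
    [[0, 0, -0.05], [0, 0, 0], -1],
    [[0, 0, 0], [0, 0, 0], -1]
  ]
}}

```text
time_s: 15.88
position: [0.5011, 0.0898, 0.0738]
tcp_rot: [[-0.964, -0.267, 0.002], [-0.267, 0.964, -0.002], [-0.001, -0.002, -1.0]]
force: [0.6, -2.0, 3.6]
gripper_width: 0.0003
grip_force: 1.5
```

Call:
{"api": "jog_arm", "payload": {
  "plan": [
    [[0, 0, -0.04], [0, 0, 0], -1],
    [[0, 0, -0.04], [0, 0, 0], -1],
    [[0, 0, -0.04], [0, 0, 0], -1],
    [[0, 0, -0.04], [0, 0, 0], -1],
    [[0, 0, 0], [0, 0, 0], -1]
  ]
}}

```text
time_s: 16.3
position: [0.5009, 0.0914, 0.0707]
tcp_rot: [[-0.963, -0.268, -0.002], [-0.268, 0.963, 0.002], [0.001, 0.002, -1.0]]
force: [-8.6, -4.3, 30.8]
gripper_width: -0.0002
grip_force: 15.7
```

Call:
{"api": "jog_arm", "payload": {
  "plan": [
    [[0, 0, 0.4], [0, 0, 0], -1],
    [[0, 0, 0.7], [0, 0, 0], -1],
    [[0, 0, 0.8], [0, 0, 0], -1],
    [[0, 0, 0.8], [0, 0, 0], -1],
    [[-0.16, 0.59, 0], [0, 0, 0], -1],
    [[-0.16, 0.58, 0], [0, 0, 0], -1],
    [[-0.16, 0.58, 0], [0, 0, 0], -1],
    [[-0.15, 0.58, 0], [0, 0, 0], -1],
    [[0, 0, 0], [0, 0, 0], -1],
    [[0, 0, 0], [0, 0, 0], -1]
  ]
}}

```text
time_s: 17.13
position: [0.4731, 0.1878, 0.174]
tcp_rot: [[-0.962, -0.274, -0.002], [-0.274, 0.962, -0.0], [0.002, 0.0, -1.0]]
force: [-0.1, -0.3, 0.5]
gripper_width: 0.0
grip_force: 0.0
```

```bash
python3 seat.py 8; python3 ang.py 8
```

```text
17.1333 [0.47312062 0.18778005 0.17399557] 9.743233822139136e-06 [-0.11826223 -0.26173561  0.45124123]
top plane [-2.1  5.8 89.2] 1558
 clip 1 245 top z 104.0 |t| of top 61.0 t range 32.0 89.0
 clip 2 7 top z 103.0 |t| of top 40.0 t range 31.0 41.0
 clip 3 253 top z 105.0 |t| of top 65.0 t range 36.0 88.0
 clip 4 271 top z 140.0 |t| of top 64.0 t range 33.0 86.0
side plane [-0.2 -5.6 87.9] 635
 clip 1 56 top z 102.0 |t| of top 60.0 t range 32.0 85.0
 clip 2 152 top z 141.0 |t| of top 54.0 t range 31.0 79.0
 clip 3 83 top z 101.0 |t| of top 65.0 t range 38.0 92.0
 clip 4 91 top z 135.0 |t| of top 69.0 t range 42.0 91.0
top 1 252 [(35, 96), (45, 97), (55, 97), (65, 97), (75, 97), (85, 95)]
top 2 3 []
top 3 246 [(35, 96), (45, 96), (55, 96), (65, 95), (75, 96)]
top 4 234 [(35, 102), (45, 117), (55, 130), (65, 130), (75, 122)]
side 1 39 [(35, 94), (45, 95), (55, 96), (65, 97)]
side 2 98 [(35, 103), (45, 123)]
side 3 72 [(45, 96), (55, 96), (65, 96), (75, 96), (85, 94)]
side 4 59 [(35, 93), (45, 102), (65, 128), (75, 122), (85, 118)]
```

Clips 1 and 3 are flat at 96 mm. Next is clip 2.

Call:
{"api": "jog_arm", "payload": {
  "plan": [
    [[0, 0, -0.4], [0, 0, 0], -1],
    [[0, 0, -0.6], [0, 0, 0], -1],
    [[0, 0, -0.6], [0, 0, 0], -1],
    [[0, 0, -0.5], [0, 0, 0], -1],
    [[0, 0, 0], [0, 0, 0], -1],
    [[-0.046, 0.17, 0], [0, 0, 0], -1],
    [[-0.046, 0.17, 0], [0, 0, 0], -1],
    [[-0.046, 0.17, 0], [0, 0, 0], -1],
    [[-0.045, 0.165, -0.045], [0, 0, 0], -1],
    [[-0.045, 0.165, -0.045], [0, 0, 0], -1],
    [[-0.045, 0.165, -0.045], [0, 0, 0], -1],
    [[-0.045, 0.165, -0.045], [0, 0, 0], -1],
    [[0, 0, 0], [0, 0, 0], -1],
    [[0, 0, -0.08], [0, 0, 0], -1],
    [[0, 0, -0.07], [0, 0, 0], -1],
    [[0, 0, -0.05], [0, 0, 0], -1],
    [[0, 0, -0.05], [0, 0, 0], -1],
    [[0, 0, 0], [0, 0, 0], -1]
  ]
}}

```text
time_s: 18.73
position: [0.462, 0.2345, 0.0742]
tcp_rot: [[-0.963, -0.27, 0.0], [-0.27, 0.963, 0.003], [-0.001, 0.003, -1.0]]
force: [-0.8, 3.3, 3.9]
gripper_width: -0.0002
grip_force: 1.7
```

Call:
{"api": "jog_arm", "payload": {
  "plan": [
    [[0, 0, -0.04], [0, 0, 0], -1],
    [[0, 0, -0.04], [0, 0, 0], -1],
    [[0, 0, -0.04], [0, 0, 0], -1],
    [[0, 0, -0.03], [0, 0, 0], -1],
    [[0, 0, 0], [0, 0, 0], -1]
  ]
}}

```text
time_s: 19.15
position: [0.4626, 0.2332, 0.0709]
tcp_rot: [[-0.963, -0.268, -0.002], [-0.268, 0.963, 0.003], [0.001, 0.003, -1.0]]
force: [-8.9, -0.8, 24.1]
gripper_width: -0.0002
grip_force: 12.4
```

Call:
{"api": "jog_arm", "payload": {
  "plan": [
    [[0, 0, 0.4], [0, 0, 0], -1],
    [[0, 0, 0.7], [0, 0, 0], -1],
    [[0, 0, 0.8], [0, 0, 0], -1],
    [[0, 0, 0.8], [0, 0, 0], -1],
    [[0.6, -0.2, 0], [0, 0, 0], -1],
    [[0.8, -0.28, 0], [0, 0, 0], -1],
    [[0.8, -0.28, 0], [0, 0, 0], -1],
    [[0.8, -0.28, 0], [0, 0, 0], -1],
    [[0.7, -0.23, 0], [0, 0, 0], -1],
    [[0.4, -0.13, 0], [0, 0, 0], -1],
    [[0, 0, 0], [0, 0, 0], -1],
    [[0, 0, 0], [0, 0, 0], -1]
  ]
}}

```text
time_s: 20.15
position: [0.626, 0.1736, 0.1743]
tcp_rot: [[-0.964, -0.266, -0.002], [-0.266, 0.964, -0.003], [0.002, -0.002, -1.0]]
force: [0.7, 0.5, -0.2]
gripper_width: 0.0002
grip_force: 0.0
```

```bash
python3 seat.py 9|grep -v clip; python3 ang.py 9
```

```text
20.15 [0.62600932 0.17355883 0.17426812] 0.00016741890015275023 [ 0.70439393  0.47285695 -0.18447524]
top plane [-3.1 -9.8 88.6] 1336
side plane [-9.2  2.2 88. ] 635
top 1 0 []
top 2 3 []
top 3 246 [(35, 96), (45, 97), (55, 96), (65, 97), (75, 96)]
top 4 225 [(35, 102), (45, 117), (55, 130), (65, 129), (75, 123)]
side 1 42 [(35, 95), (45, 95), (55, 96), (65, 96)]
side 2 47 [(35, 94), (45, 95), (55, 96), (65, 95)]
side 3 70 [(35, 93), (45, 95), (55, 96), (65, 96), (75, 95), (85, 94)]
side 4 70 [(35, 92), (45, 98), (55, 116), (65, 126), (75, 120), (85, 118)]
```

Clip 2 is shut. Now clip 4.

Call:
{"api": "jog_arm", "payload": {
  "plan": [
    [[0, 0, -0.4], [0, 0, 0], -1],
    [[0, 0, -0.6], [0, 0, 0], -1],
    [[0, 0, -0.6], [0, 0, 0], -1],
    [[0, 0, -0.5], [0, 0, 0], -1],
    [[0, 0, 0], [0, 0, 0], -1],
    [[0.046, -0.17, 0], [0, 0, 0], -1],
    [[0.046, -0.17, 0], [0, 0, 0], -1],
    [[0.046, -0.17, 0], [0, 0, 0], -1],
    [[0.045, -0.155, -0.045], [0, 0, 0], -1],
    [[0.045, -0.155, -0.045], [0, 0, 0], -1],
    [[0.045, -0.155, -0.045], [0, 0, 0], -1],
    [[0.045, -0.155, -0.045], [0, 0, 0], -1],
    [[0, 0, 0], [0, 0, 0], -1],
    [[0, 0, -0.08], [0, 0, 0], -1],
    [[0, 0, -0.07], [0, 0, 0], -1],
    [[0, 0, -0.05], [0, 0, 0], -1],
    [[0, 0, -0.05], [0, 0, 0], -1],
    [[0, 0, 0], [0, 0, 0], -1]
  ]
}}

```text
time_s: 21.75
position: [0.6403, 0.1268, 0.0764]
tcp_rot: [[-0.964, -0.267, 0.003], [-0.267, 0.964, -0.004], [-0.001, -0.005, -1.0]]
force: [-1.7, -4.3, 7.8]
gripper_width: 0.0005
grip_force: 3.6
```

Call:
{"api": "jog_arm", "payload": {
  "plan": [
    [[0, 0, -0.04], [0, 0, 0], -1],
    [[0, 0, -0.04], [0, 0, 0], -1],
    [[0, 0, -0.04], [0, 0, 0], -1],
    [[0, 0, -0.03], [0, 0, 0], -1],
    [[0, 0, 0], [0, 0, 0], -1]
  ]
}}

```text
time_s: 22.17
position: [0.6404, 0.128, 0.0714]
tcp_rot: [[-0.964, -0.267, 0.002], [-0.267, 0.964, -0.002], [-0.001, -0.003, -1.0]]
force: [-3.7, -4.4, 13.3]
gripper_width: 0.0002
grip_force: 6.6
```

Call:
{"api": "jog_arm", "payload": {
  "plan": [
    [[0, 0, 0.4], [0, 0, 0], -1],
    [[0, 0, 0.7], [0, 0, 0], -1],
    [[0, 0, 0.8], [0, 0, 0], -1],
    [[0, 0, 0.8], [0, 0, 0], -1],
    [[-0.3, -0.8, 0.2], [0, 0, 0], -1],
    [[-0.3, -0.8, 0], [0, 0, 0], -1],
    [[-0.3, -0.8, 0], [0, 0, 0], -1],
    [[-0.3, -0.8, 0], [0, 0, 0], -1],
    [[-0.3, -0.8, 0], [0, 0, 0], -1],
    [[-0.3, -0.8, 0], [0, 0, 0], -1],
    [[-0.2, -0.5, 0], [0, 0, 0], -1],
    [[0, 0, 0], [0, 0, 0], -1],
    [[0, 0, 0], [0, 0, 0], -1]
  ]
}}

```text
time_s: 23.25
position: [0.5579, -0.0826, 0.1842]
tcp_rot: [[-0.964, -0.265, -0.0], [-0.265, 0.964, 0.001], [0.0, 0.001, -1.0]]
force: [0.1, 0.5, -0.5]
gripper_width: -0.0
grip_force: 0.0
```

```bash
python3 seat.py 10|grep -v clip; python3 ang.py 10
python3 - <<'E'
from edge import *
a=np.load('top10.npz')['color'][120:280,130:290,::-1];b=np.load('side10.npz')['color'][130:290,190:350,::-1]
cv2.imwrite('pics/end.png',np.hstack([cv2.resize(i,(400,400),interpolation=0) for i in(a,b)]))
for s in'0','10':
    f=np.load(f'top{s}.npz');_,_,X=world(f)
    for nm,(x0,x1,y0,y1,z) in dict(block=(.63,.76,.02,.16,.03),tape=(.62,.78,.25,.42,.05),cup=(.58,.75,-.5,-.35,.05)).items():
        q=X[(X[...,0]>x0)&(X[...,0]<x1)&(X[...,1]>y0)&(X[...,1]<y1)&(X[...,2]>z)];print(s,nm,(np.median(q,0)*1000).round(1),len(q))
E
```

```text
23.25 [ 0.55789414 -0.08257737  0.18417573] -3.395268243087153e-05 [ 0.14441376  0.47997767 -0.45922852]
top plane [-0.7  3.8 89.2] 2162
side plane [-5.7  2.3 88.1] 616
top 1 245 [(35, 97), (45, 97), (55, 96), (65, 97), (75, 96), (85, 95)]
top 2 258 [(35, 96), (45, 97), (55, 97), (65, 97), (75, 96), (85, 94)]
top 3 251 [(35, 96), (45, 97), (55, 96), (65, 96), (75, 97), (85, 96)]
top 4 236 [(35, 96), (45, 96), (55, 96), (65, 96), (75, 96)]
side 1 38 [(35, 94), (45, 96), (55, 96), (65, 96)]
side 2 46 [(35, 95), (45, 95), (55, 95), (65, 94)]
side 3 86 [(35, 94), (45, 96), (55, 96), (65, 96), (75, 95), (85, 94)]
side 4 12 [(45, 96)]
0 block [710.   93.2  39.2] 744
0 tape [704.8 343.5  64. ] 372
0 cup [ 684.4 -445.    73.6] 344
10 block [709.1  94.9  39.3] 766
10 tape [706.9 346.   63.7] 346
10 cup [ 684.5 -445.3   73.4] 344
```

View pics/end.png

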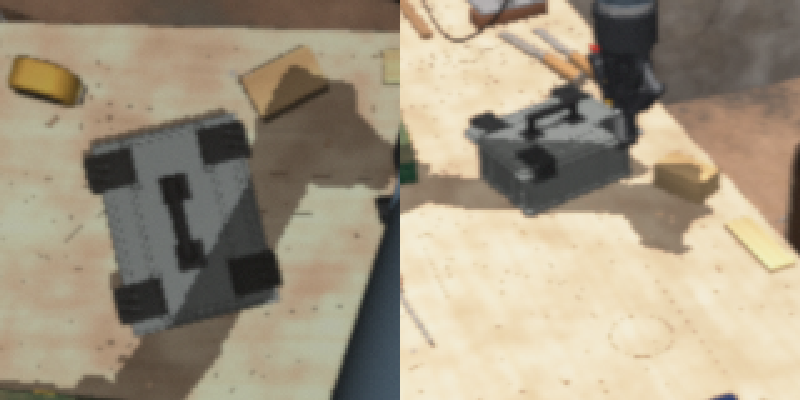

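The lid is home, with all four clips flat at (108,168), (225,142), (140,298) and (255,270). The block and tape are where they were, the cup's measured position is unchanged, and the arm is clear. Handing in.

```bash
python3 -c "
from plant import *
print(job_done())"
```

```text
the job is handed in; nothing more can be done
None
```

I seated the lid level and fully home with all four clips open, snapped the clips in the order 1, 3, 2, 4, left the block, tape measure and cup in place, and handed the job in at about 23 s.

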